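Lock the quarter-turn cap onto the detergent can

TASK

Close the open white can with the blue cap, the one with two lugs: lower the lugs through the two gaps in the can's rim, turn the cap clockwise (seen from above) until the lugs come up against their stops under the rim, then let go. Leave the red push-in cap and the tape roll where they are.

Things in the scene. Friction and masses are not known exactly. Their poses are not given: they have to be found in the camera images.
- lug_cap: Blue bayonet cap, upright on its plug; origin: centre of its underside, z up. Plug 56 mm dia., z 0-22 mm, foot chamfered 6 mm; two lugs along +x and -x: 14 mm wide, z 5-14, tips 40 mm from the axis; disc 94 mm dia., z 22-30; on it a grip bar 60 mm long (x), 16 mm thick (y), z 30-60. About 0.12 kg. Same after a half turn. Seated, its disc lies on the rim; locked, its x is parallel to the can's x.
- can: Fixed white can, 230x150x110 mm. Origin on the bench below the mouth's centre; x towards its carrying handle (141 mm high), z up. Rim 140 mm up, 98 mm dia., bore 64 mm, 30 mm deep. Gaps for the lugs: 65 deg anticlockwise (from above) of +x and of -x, play 10 deg each way. 65 deg clockwise of them, under the 5 mm flange, they meet stops (3 mm vertical play); blue marks on the top show that line.
- push_cap: Red push-in cap, 60 mm high: same disc and grip bar, but no lugs and a 72 mm plug, which does not fit this can. Bystander. Origin: centre of its underside.
- tape_roll: Brown roll of packing tape lying flat, 96 mm outside diameter, 48 mm high. Bystander. Origin: centre of its underside.
Things that resemble listed ones, but are neither listed nor needed, are in the scene too. Of the things that look like the lug_cap, take the one that is farthest from the robot's base at the start.

How it is judged:
By the outcome, as a careful person would: the job done as asked, in the order asked, and still so for the second after the job is handed in, with the robot touching nothing.
It also fails if it takes over 48 s, if anything falls off the work surface, if the arm or the gripper's body presses on something with over 40 N, if the wrist force passes 120 N, or if a joint passes its speed limit or range.

ROBOT

A 6-joint arm with a two-finger parallel gripper is mounted at the origin on the work surface. World frame = base frame: x ahead of the robot, y to its left, z up, the work surface at z = 0. Lengths are in m, angles in degrees, forces in N, time in s.
With the tool pointing down it reaches from about 0.3 to 0.75 m from the base axis. Payload 8.5 kg.
Tool frame: the origin (TCP) lies at the very end of the fingers, on their centre line; the grasp point (between the pads) lies 19 mm behind it (env.tcp_to_grasp is the distance from the TCP to the grasp point, in m); z points along the fingers, y is the direction in which the jaws open and shut (so a half turn about z gives the same grasp; the last joint's range is limited). The gripper opens to 85 mm and grips with 20 to 120 N. Pads are 22 mm wide; open, the fingers measure 114 mm over their backs; the gripper's body (76 mm by 85 mm) begins 54 mm behind the grasp point. The pads swing forward as they close: fully open they stand 13 mm farther back than shut.
Start: joints at [-81.549, 21.807, 74.336, -0, 83.858, -12.336], TCP at [0.195, -0.514, 0.231] pointing down, gripper open.
Joint ranges: [-178.18, 178.18], [-50.72, 133.34], [12.68, 142.11], [-81.47, 261.47], [9.98, 163.14], [-165.26, 165.26]. Speed limits (degrees/s): [136.94, 136.94, 180, 180, 180, 180].

INTERFACE

Orientations are given as a 3x3 rotation matrix whose columns are the frame's x, y, z axes.
In Python, from cell import env gives the robot as it stands. Calls block until the motion is done:
- env.movep(position, orientation): joint-space move of the TCP to a pose.
- env.line_to(position, speed=0.15, attitude=None): straight line of the TCP; attitude=None keeps the orientation; speed is the mean speed in m/s.
- env.move_j(angles): joint-space move.
- env.release() and env.gripper_close(): open the fingers fully, or close them until they stop; the grip force is fixed at half the most.
- env.wait(seconds).
- env.solve_ik(position, orientation): joint angles nearest the present ones, or None.
- env.sense(): the state.
- env.read_camera(name): name is "scene" or "top" or "wrist"; returns a dict with "img" (480x640x3 uint8, red, green, blue), "fx", "fy", "cx", "cy" (pixels), "rvec" (rotation vector, rad) and "tvec" (3), from world to camera coordinates, as OpenCV has them; the wrist camera has in their place "hand_eye" (4x4, takes a point from camera to tool coordinates, whose origin is the TCP and whose axes are the flange's). Camera axes: x right, y down, z forward; pixel columns grow to the right and rows downward; lengths in m; the calibration is good to about 2 mm. A picture is of the moment at which its call begins: read the wrist's pose just before it. There is no depth.
A pose or a line that the arm cannot do raises env.MotionError and nothing moves.
- env.finish_job(): hands the job in, once; it reports no verdict.
Trained networks look in the newest picture that a camera, given by its name, has taken for a name from the list of things; names that differ only in an ending like _2 or _b are one class to them, and where a whole thing is asked for, a point or a joint stands for the part that bears it (a point fixed in the world has none). Each returns a list of dicts, best first, with "conf" (0 to 1); they miss things now and then, are a little off and sometimes report something else, mostly with a low value. They report only what shows in the picture. A call takes as long as a camera call. They do not tell look-alikes from the thing itself.
- env.recognise(name, camera): "centre" ([x, y, z] in m, in world coordinates, good to about 4 mm: the middle of the surface that is visible of it).
- env.pinpoint(name, camera): "centre" ([x, y, z] in m, in world coordinates, good to about 4 mm: a listed point, or the origin of a listed thing).
The state is a dict: "time": time; "qpos": joint angles; "qvel": joint speeds; "joint_torque": joint torques, N m; "ee_pos": TCP position; "orientation": TCP orientation; "ft_force": force on the tool from outside, world axes, zero at the start; "moment": the same for the moment, N m; "width": finger opening in m.
Only numpy, scipy, OpenCV 4.12 (cv2) and the standard library are available. Lean on these libraries where they do the work, as an engineer would, in place of code of your own. Each camera call takes 0.05 s, during which the arm holds its last target.

## Working session

There is one attempt and no reset: what is moved stays moved. The work goes in short steps, each a Python script; the robot and the scene stay as the last script left them, time stands still between calls to the robot, and variables do not carry over. Pictures are saved under pics/ and viewed, and the job is handed in when it is done.

```bash
ls; mkdir -p pics
python3 - <<'E'
from cell import env
import cv2,numpy as np
for c in ["scene","top"]:
    r=env.read_camera(c); cv2.imwrite(f"pics/{c}0.png",r["img"][:,:,::-1])
    print(c,r["fx"],r["fy"],r["cx"],r["cy"],r["rvec"],r["tvec"])
    for n in ["lug_cap","can","push_cap","tape_roll"]:
        for f in (env.recognise,env.pinpoint):
            print(n,f.__name__,[(np.round(d["centre"],3).tolist(),round(d["conf"],2)) for d in f(n,c)])
print(env.sense()["time"])
E
```

```text
pics
scene 468.669893424571 468.669893424571 321.8304318998548 245.83873773450895 [ 1.21030542  2.55841162 -0.71349107] [ 0.32667301 -0.28446179  1.06934017]
lug_cap call [([0.452, -0.286, 0.033], 0.86), ([0.32, -0.132, 0.028], 0.63), ([0.308, -0.306, 0.029], 0.6), ([0.6, 0.203, 0.112], 0.32)]
lug_cap call [([0.446, -0.293, 0.002], 0.97), ([0.298, -0.312, -0.0], 0.71), ([0.309, -0.138, -0.002], 0.7), ([0.658, -0.218, 0.002], 0.59)]
can call [([0.593, 0.202, 0.111], 0.72)]
can call [([0.537, 0.217, -0.002], 0.92)]
push_cap call [([0.664, -0.21, 0.032], 0.87)]
push_cap call [([0.657, -0.218, 0.0], 0.72)]
tape_roll call [([0.465, -0.142, 0.042], 0.69)]
tape_roll call [([0.462, -0.142, 0.0], 0.69), ([0.656, -0.219, 0.001], 0.36)]
top 522.1190070282828 522.1190070282828 315.964191612205 238.92561092686688 [ 2.18016724 -2.1995404   0.04780577] [-0.02143312  0.48993582  1.13286232]
lug_cap call [([0.312, -0.136, 0.029], 0.82), ([0.449, -0.292, 0.028], 0.75)]
lug_cap call [([0.447, -0.294, -0.003], 0.6), ([0.31, -0.138, 0.0], 0.6), ([0.298, -0.313, -0.0], 0.59)]
can call [([0.572, 0.19, 0.112], 0.97)]
can call [([0.531, 0.218, 0.002], 0.82)]
push_cap call [([0.661, -0.211, 0.03], 0.59)]
push_cap call [([0.656, -0.214, -0.001], 0.73)]
tape_roll call [([0.46, -0.14, 0.051], 0.95)]
tape_roll call [([0.46, -0.138, 0.001], 0.96)]
0.9
```

View pics/scene0.png

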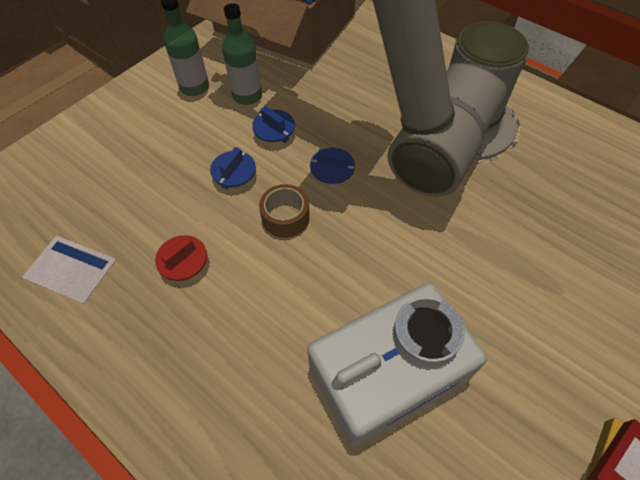

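View pics/top0.png

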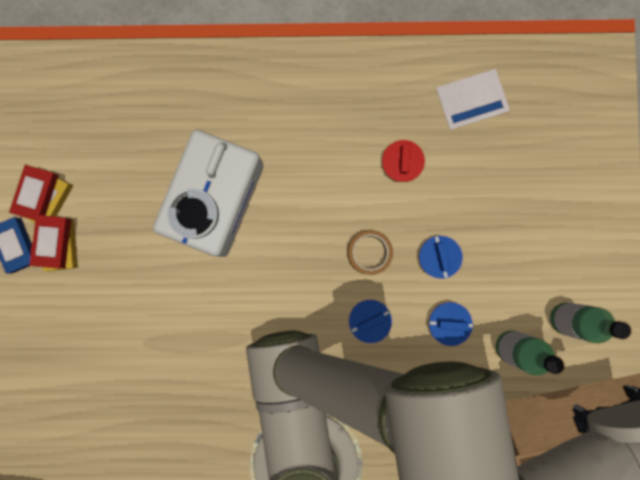

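The scene picture shows three blue caps at about (233,168), (273,126) and (332,165). The farthest from the base is the one at (233,168), which is (440,257) in the top view, at about (0.447, -0.293). The can's mouth is at (430,330) in the scene view and (193,212) in the top view. Next I'll measure the angles.

```bash
cat > h.py <<'E'
from cell import env
import cv2,numpy as np
def rot_down(yaw): # tool z down, tool y axis (jaw) at world angle yaw deg
    a=np.radians(yaw); y=np.array([np.cos(a),np.sin(a),0]); z=np.array([0,0,-1.]); x=np.cross(y,z)
    return np.column_stack([x,y,z])
def cam(name):
    s=env.sense(); r=env.read_camera(name)
    K=np.array([[r["fx"],0,r["cx"]],[0,r["fy"],r["cy"]],[0,0,1]])
    if name=="wrist":
        T=np.eye(4);T[:3,:3]=s["orientation"];T[:3,3]=s["ee_pos"]
        W=np.linalg.inv(T@np.array(r["hand_eye"])); R,t=W[:3,:3],W[:3,3]
    else: R=cv2.Rodrigues(np.array(r["rvec"]))[0]; t=np.array(r["tvec"])
    return r["img"],K,R,t
def unproj(uv,z,K,R,t):
    uv=np.atleast_2d(uv).astype(float); d=np.c_[uv,np.ones(len(uv))]@np.linalg.inv(K).T@R; c=-R.T@t
    return c+d*((z-c[2])/d[:,2])[:,None]
def proj(P,K,R,t):
    return cv2.projectPoints(np.atleast_2d(P).astype(float),cv2.Rodrigues(R)[0],t,K,None)[0][:,0]
E
python3 - <<'E'
from h import *
im,K,R,t=cam("top")
b=unproj([[436,240],[445,273]],0.06,K,R,t);print(b);d=b[0]-b[1];print("cap bar",np.degrees(np.arctan2(d[1],d[0])),np.hypot(*d[:2]))
c=unproj([[193,212],[215,158]],0.14,K,R,t);d=c[1]-c[0];print(c,np.degrees(np.arctan2(d[1],d[0])))
for p,z in ((np.array([440,257]),0.03),): print(unproj(p,z,K,R,t))
a=cv2.resize(im[110:270,130:290],(480,480),interpolation=cv2.INTER_CUBIC);b=cv2.resize(im[220:300,400:480],(480,480)[:2],interpolation=cv2.INTER_CUBIC)
cv2.imwrite("pics/top_zoom.png",cv2.resize(np.hstack([a,b]),(800,400))[:,:,::-1])
print(env.read_camera("wrist")["hand_eye"])
E
```

```text
[[ 0.48266758 -0.27816349  0.06      ]
 [ 0.41338658 -0.29551311  0.06      ]]
cap bar 14.059101238481007 0.07142034863214324
[[0.53801872 0.21368072 0.14      ]
 [0.64446623 0.17064811 0.14      ]] -22.011582499212015
[[ 0.44742313 -0.29260725  0.03      ]]
[[ 2.50785179e-04 -9.47672625e-01 -3.19243690e-01  8.18371152e-02]
 [ 9.99999964e-01  2.07561630e-04  1.69415081e-04 -4.88032018e-04]
 [-9.42872941e-05 -3.19243721e-01  9.47672643e-01 -1.42319915e-01]
 [ 0.00000000e+00  0.00000000e+00  0.00000000e+00  1.00000000e+00]]
```

View pics/top_zoom.png

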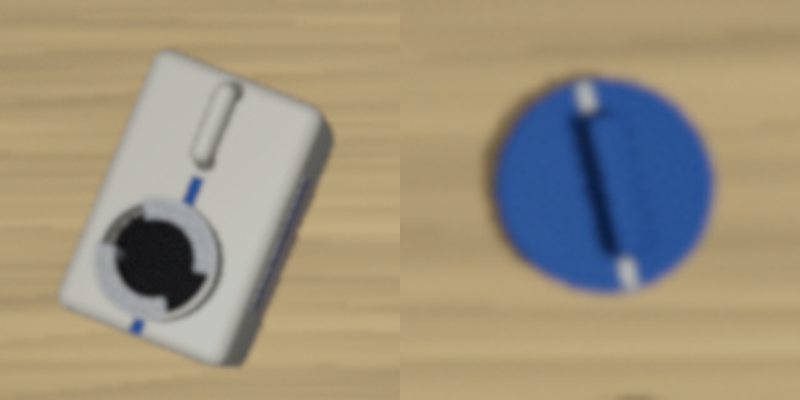

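The zoom shows the white lug marks on the cap disc at (587,95) and (627,272), so the cap's x is at about 13°. The can's blue marks are at (194,190) and (137,327), so its x is at about -22.5°. One gap is near (125,225), at about 43°, as expected. Now IK checks for both grasp options, then a wrist look at the can.

Run:
```python
from h import *
cap=np.array([.447,-.293]);can=np.array([.535,.216])
for s in (90,-90):
    for n,p,y,z in (("cap",cap,13,.033),("caphi",cap,13,.17),("canhi",can,42.5,.23),("ins",can,42.5,.152),("end",can,-28,.152)):
        q=env.solve_ik([*p,z],rot_down(y+s)); print(s,n,None if q is None else np.round(q,1))
```

```text
90 cap [ -45.9   33.4   92.1   -0.    54.4 -148.9]
90 caphi [ -45.9   23.3   82.7   -0.    74.  -148.9]
90 canhi [  10.2   24.6   70.    -0.    85.4 -122.3]
90 ins [  10.2   28.3   77.3   -0.    74.4 -122.3]
90 end [ 10.2  28.3  77.3  -0.   74.4 -51.8]
-90 cap [-45.9  33.4  92.1  -0.   54.4  31.1]
-90 caphi [-45.9  23.3  82.7  -0.   74.   31.1]
-90 canhi [10.2 24.6 70.  -0.  85.4 57.7]
-90 ins [10.2 28.3 77.3 -0.  74.4 57.7]
-90 end [ 10.2  28.3  77.3  -0.   74.4 128.2]
```

Run:
```python
from h import *
env.movep([.535,.216,.29],rot_down(42.5-90))
im,K,R,t=cam("wrist"); cv2.imwrite("pics/w_can.png",im[:,:,::-1]); np.savez("w_can.npz",im=im,K=K,R=R,t=t)
print(env.sense()["time"],[(np.round(d["centre"],4),d["conf"]) for d in env.pinpoint("can","wrist")])
cap=[.447,-.293]
env.movep([*cap,.17],rot_down(13-90))
im,K,R,t=cam("wrist"); cv2.imwrite("pics/w_cap.png",im[:,:,::-1]); np.savez("w_cap.npz",im=im,K=K,R=R,t=t)
print(env.sense()["time"],[(np.round(d["centre"],4),d["conf"]) for d in env.pinpoint("lug_cap","wrist")])
```

```text
3.8917 [(array([ 0.5309,  0.2152, -0.0018]), 0.63)]
5.9083 [(array([ 0.3008, -0.3125, -0.0028]), 0.65), (array([ 0.4474, -0.2975,  0.0006]), 0.61), (array([ 0.3066, -0.1443, -0.0008]), 0.57)]
```

View pics/w_can.png

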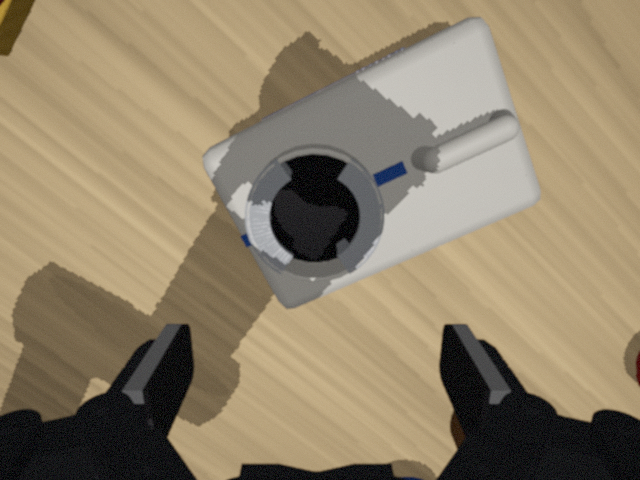

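View pics/w_cap.png

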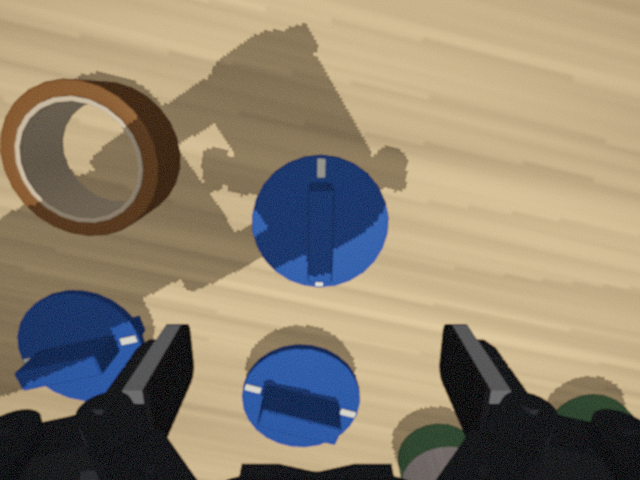

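The wrist view of the can shows the mouth at (316,213) and the blue marks at (390,173) and (246,241). The wrist view of the cap shows its disc centred at (320,221), with its white marks at (321,167) and (319,284). I'll fit poses to these and overlay the result.

```bash
cat > fit.py <<'E'
from h import *
def mask_fit(im,K,R,t,c0,z,r):
    pass
w=np.load("w_cap.npz");im,K,R,t=[w[k] for k in("im","K","R","t")]
hsv=cv2.cvtColor(im,cv2.COLOR_RGB2HSV)
m=cv2.inRange(hsv,(100,120,40),(130,255,255)); m[:,:240]=0;m[:,400:]=0;m[295:]=0
m=cv2.morphologyEx(m,cv2.MORPH_CLOSE,np.ones((9,9)))
c=max(cv2.findContours(m,cv2.RETR_EXTERNAL,cv2.CHAIN_APPROX_NONE)[0],key=cv2.contourArea)[:,0]
P=unproj(c,.030,K,R,t)[:,:2]; (cc,rr)=cv2.minEnclosingCircle(P.astype(np.float32)*1000)
A=np.c_[2*P,np.ones(len(P))];s=np.linalg.lstsq(A,(P**2).sum(1),rcond=None)[0]
print("cap disc",s[:2],"r",np.sqrt(s[2]+s[0]**2+s[1]**2))
b=unproj([[321,167],[319,284]],.03,K,R,t);d=(b[0]-b[1]);print("marks mid",b.mean(0),np.degrees(np.arctan2(d[1],d[0])),np.hypot(*d[:2]))
w=np.load("w_can.npz");im2,K2,R2,t2=[w[k] for k in("im","K","R","t")]
b=unproj([[390,173],[246,241]],.11,K2,R2,t2);d=b[0]-b[1];print("can marks",b,np.degrees(np.arctan2(d[1],d[0])))
def circ(c,r,z,n=72):
    a=np.linspace(0,2*np.pi,n);return np.c_[c[0]+r*np.cos(a),c[1]+r*np.sin(a),np.full(n,z)]
import sys
cx,cy,ca=map(float,sys.argv[1:4])
views=[(im2,K2,R2,t2),cam("top"),cam("scene")]
out=[]
for i,(I,k,r,tt) in enumerate(views):
    o=cv2.resize(I,None,fx=4,fy=4,interpolation=cv2.INTER_CUBIC)
    T=lambda P:np.round(proj(P,k,r,tt)*4+1.5).astype(int)
    cv2.polylines(o,[T(circ((cx,cy),.049,.14))],1,(255,0,0),1);cv2.polylines(o,[T(circ((cx,cy),.032,.14))],1,(0,255,0),1)
    for a,col in((ca,(255,255,0)),(ca+65,(255,0,255))):
        u=np.array([np.cos(np.radians(a)),np.sin(np.radians(a))])
        cv2.polylines(o,[T([[cx-.05*u[0],cy-.05*u[1],.14],[cx+.05*u[0],cy+.05*u[1],.14]])],0,col,1)
    p=T([[cx,cy,.14]])[0]; h=[400,200,240][i]
    o=o[max(p[1]-h,0):p[1]+h,max(p[0]-h,0):p[0]+h]; out.append(cv2.resize(o,(400,400)))
cv2.imwrite("pics/"+sys.argv[4],np.hstack(out[:2])[:,:,::-1]);cv2.imwrite("pics/s"+sys.argv[4],out[2][:,:,::-1])
E
python3 fit.py .534 .217 -22.5 ov1.png
```

```text
cap disc [ 0.44663997 -0.29473209] r 0.04535984873335993
marks mid [ 0.44345236 -0.29567012  0.03      ] 12.306588565562592 0.08334850277315396
can marks [[0.59161544 0.19285159 0.11      ]
 [0.47757266 0.23804666 0.11      ]] -21.618389051407508
```

View pics/ov1.png

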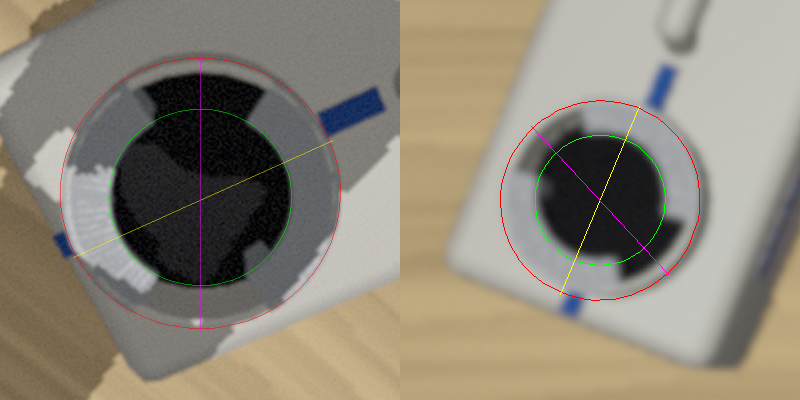

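View pics/sov1.png

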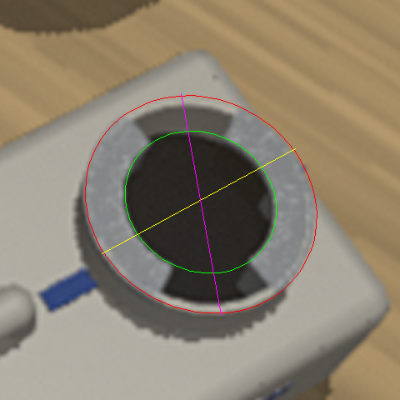

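The can overlay fits in all three views, so I use (0.534, 0.217) at -22.5°. The cap is at (0.4467, -0.2945) and 12.5°. Next I grasp it and lift.

Run:
```python
from h import *
env.movep([.4467,-.2945,.11],rot_down(12.5-90))
env.line_to([.4467,-.2945,.034],speed=.1)
s=env.sense();print(s["ft_force"],s["ee_pos"])
env.gripper_close(); s=env.sense();print(s["width"],s["ft_force"],s["ee_pos"])
env.line_to([.4467,-.2945,.20],speed=.15)
s=env.sense();print(s["time"],s["width"],s["ft_force"])
im,K,R,t=cam("wrist"); cv2.imwrite("pics/w_held.png",im[:,:,::-1])
np.savez("w_held.npz",im=im,K=K,R=R,t=t,p=s["ee_pos"],o=s["orientation"])
```

```text
[-0.42515224  0.79150222  0.09225439] [ 0.44704884 -0.2948151   0.03475936]
0.014966968825924094 [-0.72930701 -0.42153096  2.17060261] [ 0.44674036 -0.29456773  0.0341425 ]
9.2167 0.014946302997354988 [ 0.09608406  0.03189288 -1.66098886]
```

View pics/w_held.png

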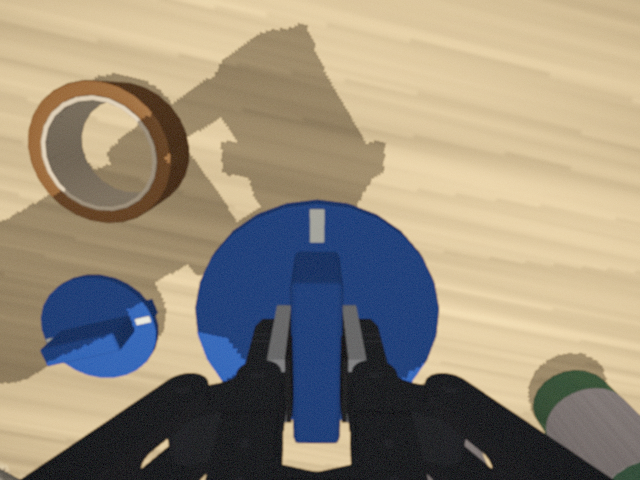

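The cap is held, with its disc rim at about (317,201) at the top, (196,308) at the left and (438,308) at the right. I'll compute where it sits in the hand.

Run:
```python
from h import *
from scipy.optimize import least_squares
w=np.load("w_held.npz");im,K,R,t,p,o=[w[k] for k in("im","K","R","t","p","o")]
hsv=cv2.cvtColor(im,cv2.COLOR_RGB2HSV);m=cv2.inRange(hsv,(100,120,40),(130,255,255)); m[:,:180]=0;m[:,450:]=0
c=max(cv2.findContours(m,cv2.RETR_EXTERNAL,cv2.CHAIN_APPROX_NONE)[0],key=cv2.contourArea)[:,0]
c=c[c[:,1]<300]; 
P=unproj(c,p[2]-.034+.030,K,R,t)
r=least_squares(lambda x:np.hypot(*(P[:,:2]-x[:2]).T)-x[2],[*p[:2],.047],loss="soft_l1",f_scale=.001).x
r2=least_squares(lambda x:np.hypot(*(P[:,:2]-x[:2]).T)-.047,p[:2],loss="soft_l1",f_scale=.001).x
print(p,r,r2); print("tool frame offset mm",o.T[:, :]@np.array([*(r2-p[:2]),0])*1000,o.T@np.array([*(r[:2]-p[:2]),0])*1000)
```

```text
[ 0.44640914 -0.2942321   0.1991408 ] [ 0.44812235 -0.29351276  0.04470859] [ 0.44541835 -0.29408078]
tool frame offset mm [-0.93457129 -0.36212935  0.00137781] [ 1.82827620e+00 -3.31582438e-01 -1.14856654e-03]
```

The cap is centred in the hand to about 1 mm. Carry it to the can, then lower it in force-checked steps.

Run:
```python
from h import *
c=[.534,.217]
env.line_to([.4467,-.2945,.23],speed=.15)
env.movep([*c,.23],rot_down(42.5-90))
env.line_to([*c,.180],speed=.1)
f0=np.array(env.sense()["ft_force"]);print(f0,env.sense()["time"])
im,K,R,t=cam("scene");cv2.imwrite("pics/pre.png",cv2.resize(im[260:420,340:520],(720,640)[:2])[:600,:,::-1])
for z in (.174,.170,.166,.162,.158,.155,.153):
    env.line_to([*c,z],speed=.04)
    s=env.sense();f=np.array(s["ft_force"])-f0;print(z,np.round(f,1),np.round(s["moment"],2),np.round(s["ee_pos"],4))
    if abs(f[2])>12 or np.hypot(*f[:2])>15: print("stop");break
print(s["time"])
im,K,R,t=cam("scene");cv2.imwrite("pics/ins.png",cv2.resize(im[260:420,340:520],(675,600))[:,:,::-1])
```

```text
[ 0.29607074  0.85145587 -0.72708593] 12.15
0.174 [-0.4 -1.3 -1.3] [ 0.   -0.02  0.02] [0.5339 0.217  0.1739]
0.17 [-0.5 -0.5 -0.8] [ 0.01  0.02 -0.02] [0.5339 0.217  0.1697]
0.166 [-0.5 -1.   0.5] [ 0.01 -0.01 -0.01] [0.5339 0.217  0.1657]
0.162 [-0.2 -1.  -0.2] [0.03 0.   0.02] [0.5339 0.217  0.1617]
0.158 [-1.4 -0.7 -0.4] [-0.01  0.03 -0.01] [0.5339 0.217  0.1577]
0.155 [-0.3 -1.  -1. ] [ 0.01 -0.04 -0.03] [0.5339 0.217  0.1548]
0.153 [-0.2  0.2 -1.2] [ 0.04 -0.    0.02] [0.5339 0.217  0.1529]
14.0
```

View pics/ins.png

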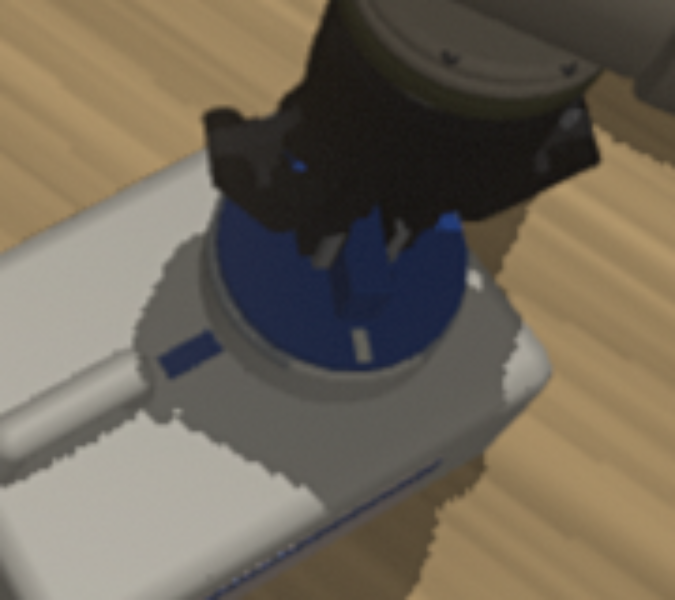

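The cap went in with no contact force, and the picture shows the disc at (345,285) down on the rim. Touch down lightly, then turn clockwise in steps while watching the moment.

Run:
```python
from h import *
c=[.534,.217]
for z in (.152,.1512,.1505):
    env.line_to([*c,z],speed=.02); s=env.sense();f=np.array(s["ft_force"]);print(z,np.round(f,1),round(s["ee_pos"][2],4))
    if f[2]>3: break
if f[2]>3: z+=.0006
for a in [30,15,0,-10,-15,-18,-20,-22,-24,-26,-28]:
    env.movep([*c,z],rot_down(a-90)); s=env.sense();f=np.array(s["ft_force"]);y=s["orientation"][:,1]
    print(a,round(np.degrees(np.arctan2(y[1],y[0]))+90,1),np.round(f,1),np.round(s["moment"],2),round(s["time"],1))
    if abs(s["moment"][2])>1.0 or np.linalg.norm(f)>30: print("stop");break
im,K,R,t=cam("scene");cv2.imwrite("pics/turn.png",cv2.resize(im[260:420,340:520],(675,600))[:,:,::-1])
```

```text
0.152 [-0.5 -0.2  0.9] 0.1523
0.1512 [-0.6 -1.3  7.9] 0.1521
30 30.2 [-0.6  1.2  2.9] [ 0.32  0.13 -0.11] 14.9
15 15.2 [-1.7  1.8  4.6] [0.43 0.28 0.02] 15.2
0 0.2 [-0.1  1.6  5.7] [ 0.54  0.16 -0.04] 15.6
-10 -9.9 [-0.4  1.8  5.5] [ 0.45  0.05 -0.07] 15.9
-15 -14.8 [-0.3  1.2  6. ] [ 0.43  0.04 -0.02] 16.1
-18 -17.8 [-1.1  1.4  5.2] [0.45 0.14 0.01] 16.4
-20 -19.8 [-1.4  1.8  5.9] [ 0.39  0.12 -0.03] 16.6
-22 -21.8 [-1.1  1.3  5.7] [ 0.43  0.14 -0.03] 16.9
-24 -23.8 [-3.3 -1.9  7.2] [0.04 0.45 0.33] 17.1
-26 -25.7 [-4.4 -3.3  8.3] [-0.33  0.53  1.33] 17.4
stop
```

View pics/turn.png

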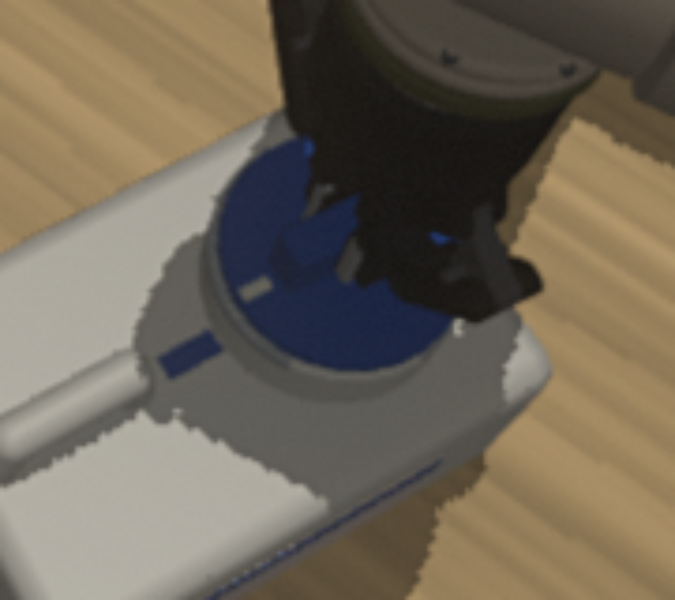

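The moment about z rose to 1.3 N·m at -25.7°, so the lugs are at their stops. The white mark at (255,288) is in line with the blue mark at (190,353). Release, retreat and check.

Run:
```python
from h import *
env.release(); s=env.sense(); print(s["width"],np.round(s["ft_force"],1))
p=np.array(s["ee_pos"]); env.line_to([p[0],p[1],.29],speed=.12)
im,K,R,t=cam("wrist");cv2.imwrite("pics/fin_w.png",im[:,:,::-1])
np.savez("w_fin.npz",im=im,K=K,R=R,t=t)
im,K,R,t=cam("top");cv2.imwrite("pics/fin_t.png",im[:,:,::-1])
print(s["time"],env.sense()["time"])
```

```text
0.08549976061493847 [0.2 0.6 0.3]
18.1167 19.5167
```

View pics/fin_w.png

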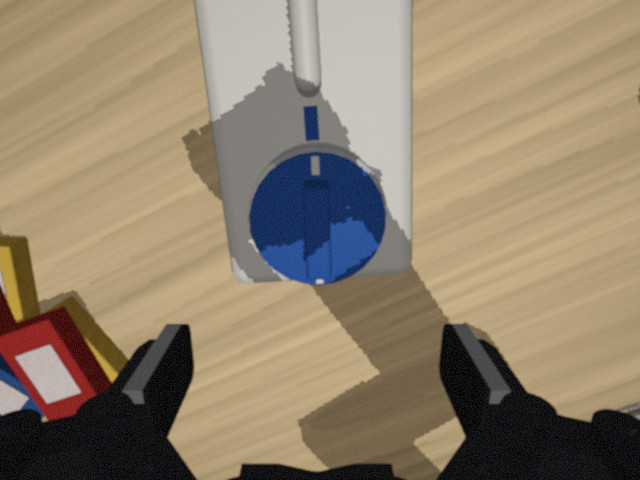

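View pics/fin_t.png

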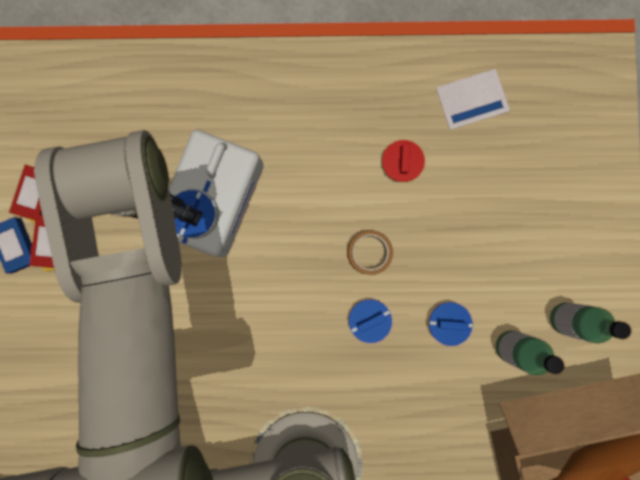

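The wrist view shows the cap seated, its marks at (315,165) and (320,282) roughly in line with the can's blue mark at (311,123). One check of the numbers before handing in.

Run:
```python
from h import *
w=np.load("w_fin.npz");im,K,R,t=[w[k] for k in("im","K","R","t")]
ang=lambda b:np.degrees(np.arctan2(*(b[0]-b[1])[[1,0]]))
print("cap",ang(unproj([[315,165],[320,282]],.148,K,R,t)))
a=unproj([[311,123]],.11,K,R,t)[0];print("can via mark-centre",ang(np.array([a,[.534,.217,.11]])))
print("disc centre",unproj([[317.5,218]],.148,K,R,t))
l=unproj([[195,0],[232,268]],.11,K,R,t);r=unproj([[411,0],[411,260]],.11,K,R,t);print(ang(l),ang(r))
```

```text
cap -23.57727897359071
can via mark-centre -22.78032870626406
disc centre [[0.53499336 0.21527734 0.148     ]]
-22.226805664545765 -21.966478096284966
```

```bash
python3 -c "
from cell import env
print(env.finish_job(), env.sense()['time'])"
```

```text
the job is handed in; nothing more can be done
the job is handed in; nothing more can be done
```

The can is closed with the blue lug cap, and I handed the job in at about 19.6 s of the 48 s allowed. I used the blue cap farthest from the base, lowered its lugs through the gaps without contact force, and turned it clockwise from 42.5°. It met the stops at about -24°, where the moment rose to 1.3 N·m, and then I let go.

After release, the wrist picture showed the disc on the rim and centred to about 2 mm. The cap's x was at -23.6° and the can's at about -22 to -23°, so they agree to about 1°. The top picture showed the red cap, the tape roll and the other two blue caps still in place. The forces I read stayed below about 10 N, and no check failed.

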